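Fill the gift tray with one sweet of each shape

TASK

Make up the gift tray: lay the solid round swirl, the half-moon fruit slice, the long fudge bar and the square fudge block each flat inside the raised outline of its own shape, the slice with its flat edge along the outline's flat edge. Leave the ring-shaped sweet and the short fudge piece lying where they are.

Things in the scene. Friction and masses are not known exactly. Their poses are not given: they have to be found in the camera images.
- swirl: Solid round jelly roll: red disc, 44 mm diameter, a cream spiral on top and no hole; rigid hard sweet lying flat on the counter, 28 mm high; origin at the centre of its underside, z up
- half_slice: Half-moon fruit slice, orange with a rind, half of a disc of 30 mm radius (60 mm along the flat edge, 30 mm deep); a rigid hard sweet lying flat on the counter, 28 mm high; origin on the underside at the MIDDLE OF THE FLAT EDGE; x runs along the flat edge, y from the flat edge through the middle of the round edge (30 mm away), z up
- fudge_bar: Long fudge bar, brown, 62 mm along x, 26 mm along y; rigid hard sweet lying flat on the counter, 28 mm high; origin at the centre of its underside, z up
- fudge_square: Square fudge block, brown, 42 x 42 mm; rigid hard sweet lying flat on the counter, 28 mm high; origin at the centre of its underside, z up
- ring_sweet: Look-alike that stays on the counter: red ring of 44 mm outside diameter with an 18 mm hole; rigid hard sweet lying flat on the counter, 28 mm high; origin at the centre of its underside, z up
- fudge_stub: Look-alike that stays on the counter: short fudge piece, brown, 40 mm along x, 26 mm along y; rigid hard sweet lying flat on the counter, 28 mm high; origin at the centre of its underside, z up
- nest_round: Place for the swirl: fixed cream plate, 92 x 92 x 4 mm, with a raised outline (ridge 4 mm wide, top 8 mm above the plate's underside); origin: centre of its underside, 2 mm above the counter; floor at z = +4 mm. The outline is a circle about the origin, 62 mm clear inside. The four plates lie two by two, 94 mm apart, in any order, all at one yaw, in a 200 mm square cardboard tray with a 10 mm rim.
- nest_half: Place for the half slice: fixed cream plate, 92 x 92 x 4 mm, with a raised outline (ridge 4 mm wide, top 8 mm above the plate's underside); origin: centre of its underside, 2 mm above the counter; floor at z = +4 mm. Half-moon, 78 mm clear along x, 48 mm along y, flat side towards -y. A centred slice has its flat edge's middle at (0, -15 mm), axes along the plate's.
- nest_long: Place for the fudge bar: fixed cream plate, 92 x 92 x 4 mm, with a raised outline (ridge 4 mm wide, top 8 mm above the plate's underside); origin: centre of its underside, 2 mm above the counter; floor at z = +4 mm. The outline is a rectangle centred on the origin, 80 mm clear along x and 44 mm along y.
- nest_square: Place for the fudge block: fixed cream plate, 92 x 92 x 4 mm, with a raised outline (ridge 4 mm wide, top 8 mm above the plate's underside); origin: centre of its underside, 2 mm above the counter; floor at z = +4 mm. The outline is a square centred on the origin, 60 mm clear each way.
There are look-alikes about, which are no part of the job. Leave any green or yellow look-alike of the fudge_square alone. Leave any red look-alike of the nest_round alone.

How it is judged (in metres and radians):
At the end, for the whole second after the job is handed in: Swirl, slice, bar and block rest flat on the floor of their own outlines, centred within 14 mm along each plate axis; bar turned at most 0.35 rad, slice at most 0.4 rad with flat edge to flat edge; all at rest; ring and short piece within 30 mm of where they lay (x of swirl in the frame of nest_round between -0.014 and 0.014 m and y of swirl in the frame of nest_round between -0.014 and 0.014 m and z of swirl in the frame of nest_round between 0.001 and 0.0065 m and angle between each of swirl, half_slice, fudge_bar, fudge_square's own z axis and vertical below 0.06 rad and linear speed of each of swirl, half_slice, fudge_bar, fudge_square below 0.01 m/s and angular speed of each of swirl, half_slice, fudge_bar, fudge_square below 0.1 rad/s and x of half_slice in the frame of nest_half between -0.014 and 0.014 m and y of half_slice in the frame of nest_half between -0.029 and -0.001 m and z of half_slice in the frame of nest_half between 0.001 and 0.0065 m and x of fudge_bar in the frame of nest_long between -0.014 and 0.014 m and y of fudge_bar in the frame of nest_long between -0.014 and 0.014 m and z of fudge_bar in the frame of nest_long between 0.001 and 0.0065 m and x of fudge_square in the frame of nest_square between -0.014 and 0.014 m and y of fudge_square in the frame of nest_square between -0.014 and 0.014 m and z of fudge_square in the frame of nest_square between 0.001 and 0.0065 m and angle between the x axis of half_slice and the x axis of nest_half, either way round below 0.4 rad and angle between the x axis of fudge_bar and the x axis of nest_long, either way round below 0.35 rad and distance of each of ring_sweet, fudge_stub from where it was at the start of the episode below 0.03 m); the robot touches nothing.
It fails at once if a look-alike (ring or short fudge piece) was moved more than 30 mm (distance of any of ring_sweet, fudge_stub from where it was at the start of the episode above 0.03 m).
It also fails if it takes over 102 s, if anything falls off the work surface, if the arm or the gripper's body presses on something with over 40 N, if the wrist force passes 120 N, or if a joint passes its speed limit or range.

ROBOT

A 7-joint arm with a two-finger parallel gripper is mounted at the origin on the work surface. World frame = base frame: x ahead of the robot, y to its left, z up, the work surface at z = 0. Lengths are in m, angles in degrees, forces in N, time in s.
With the tool pointing down it reaches from about 0.425 to 0.875 m from the base axis. Payload 4.7 kg.
Tool frame: the origin (TCP) lies midway between the tips of the shut fingers; the grasp point (between the pads) lies 19 mm behind it; z points along the fingers, y is the line along which they close (so a half turn about z gives the same grasp; the last joint's range is limited). The gripper opens to 87 mm and grips with 3 to 60 N. Pads are 19 mm wide; open, the fingers measure 117 mm over their backs; the gripper's body (75 mm by 190 mm) begins 51 mm behind the grasp point.
Start: joints at [66.813, 18.392, -4.016, 83.108, 1.295, 78.541, -3.26], TCP at [0.264, -0.594, 0.223] pointing down, gripper open.
Joint ranges: [-163.93, 163.93], [-17.29, 119.83], [-79.2, 71.16], [3.27, 140.29], [-89.18, 269.18], [5.43, 117.66], [-154.24, 154.24]. Speed limits (degrees/s): [147.25, 147.25, 180, 180, 180, 180, 180].

INTERFACE

Orientations are given as [roll, pitch, yaw] about the fixed x, y, z axes, in that order (R = Rz(yaw) Ry(pitch) Rx(roll)).
In Python, from cell import env, viewer, boxes_of, masks_of gives the robot as it stands. The module is installed in compiled form; this text tells all that it offers.
- The arm moves only by the tool apply_moves, never from a script. Its argument "moves" is a list of rows, each a list of 7 numbers: the shift along the tool's x, y, z scaled (see below), then the turn, a rotation vector about the tool's x, y, z scaled (see below), then the opening, from 0 (shut) to 1 (fully open). A call has 1 to 20 rows; each row is the pose to reach, as a shift and turn from the pose commanded when the call began, along the tool's axes at that moment; what a row does not reach only later rows make up. The controller multiplies each number of a shift by 0.2 m and each number of a turn by 1.5 rad. A row lasts 1/10 s, in which the tool goes at most 50 mm and 8.59 degrees, less where a joint would pass 70% of its speed; a pose out of reach is approached as far as the arm can. A call with a number of a shift or a turn outside -1 to 1 is refused whole. A call with a gripper value outside its range is refused whole. The fingers move at their own pace and stop on an object; "grip_force" is the grip in N (left out, the last holds). Time passes only in rows, so rows that repeat a pose let the fingers close. It gives the time, the measured TCP pose, the force, the opening and the grip force at its end, in the units of the state.
- env.get_obs(): the state, without advancing time (a new reading comes with each control period).
- viewer.read_camera(name): name is "scene" or "top"; returns the picture (400x640x3 uint8, red, green, blue); there is no depth.
- viewer.get_calibration(name): a dict with "fov_y" (degrees; the focal length in pixels is half the picture's height over the tangent of half this angle, whatever the lens; pixels are square), "cx", "cy" (the principal point, pixels), "k1" (the pictures are not rectified: a ray, as slopes to the right and down, at radius r is drawn at 1 + k1 r^2 times it, then the intrinsics apply), "position" and "orientation" of the camera in the world. Camera axes: x right, y up, looking along -z (the intrinsics and any distortion apply to the point x, -y, -z); pixel columns grow to the right and rows downward; lengths in m; the calibration is good to about 2 mm. A picture is of the moment at which its call begins. get_calibration takes no time and is no camera call.
- env.sign_off(): hands the job in; it is judged then, once.
Trained networks look in the newest picture that a camera, given by its name, has taken for a name from the list of things; names that differ only in an ending like _2 or _b are one class to them, and where a whole thing is asked for, a point or a joint stands for the part that bears it (a point fixed in the world has none). Each returns a list of dicts, best first, with "conf" (0 to 1); they miss things now and then, are a little off and sometimes report something else, mostly with a low value. They report only what shows in the picture. A call takes as long as a camera call. They do not tell look-alikes from the thing itself.
- boxes_of(camera, target): "location" ([column, row] in pixels, amid what is visible of it).
- masks_of(camera, target): "pixels" (400x640 bool, what is visible of it) and "location" ([column, row] in pixels, amid what is visible of it).
The state is a dict: "time_s": time; "qpos": joint angles; "joint_velocities": joint speeds; "effort": joint torques, N m; "tool_pos": TCP position; "tool_rot": TCP orientation; "force": force on the tool from outside, world axes, zero at the start; "wrist_torque": the same for the moment, N m; "grip_width": finger opening in m; "grasp_force": force on a finger pad.
Only numpy, scipy, OpenCV 4.12 (cv2) and the standard library are available. Lean on these libraries where they do the work, as an engineer would, in place of code of your own. Each camera call takes 0.05 s, during which the arm holds its last target. There are 200 camera calls.

## Working session

There is one attempt and no reset: what is moved stays moved. The work goes in short steps, Python scripts to look and compute and a tool call to move; the robot and the scene stay as the last step left them, time stands still between calls to the robot, and variables do not carry over. Pictures are saved under pics/ and viewed, at most 14 in all, crops included, and the job is handed in when it is done.

Besides the shell and the picture viewer there is one more tool, called after ">>>" as name([rows], argument=value, ...), one row to a line, values as JSON. apply_moves: Moves the arm, as the interface text tells. Shifts and turns lie within -1 to 1; 1 stands for 0.2 m of shift or 1.5 rad of turn. Its arguments: {"type":"object","properties":{"moves":{"type":"array","items":{"type":"array","items":{"type":"number","minimum":-1,"maximum":1}}},"grip_force":{"type":"number"}},"required":["moves"]}

```bash
mkdir -p pics
cat > h.py <<'E'
import numpy as np, cv2
from scipy.spatial.transform import Rotation as R
from cell import env, viewer, boxes_of, masks_of
def Rm(rpy): return R.from_euler('xyz',rpy,degrees=True).as_matrix()
def cam(n):
    c=viewer.get_calibration(n); f=200/np.tan(np.radians(c['fov_y'])/2)
    o=c['orientation']; 
    return c,f,Rm(o)
def p2w(n,uv,z):
    c,f,M=cam(n); uv=np.atleast_2d(np.asarray(uv,float))
    d=(uv-[c['cx'],c['cy']])/f; s=d.copy()
    for _ in range(20): s=d/(1+c['k1']*(s**2).sum(1,keepdims=True))
    r=np.c_[s[:,0],-s[:,1],-np.ones(len(s))]@M.T
    p=np.array(c['position']); t=(z-p[2])/r[:,2]
    return (p+r*t[:,None])[:,:2]
def w2p(n,P):
    c,f,M=cam(n); q=(np.atleast_2d(P)-c['position'])@M
    s=np.c_[q[:,0],-q[:,1]]/-q[:,2:]; s=s*(1+c['k1']*(s**2).sum(1,keepdims=True))
    return s*f+[c['cx'],c['cy']]
def save(n,name):
    im=viewer.read_camera(n); cv2.imwrite(f'pics/{name}.png',im[:,:,::-1]); return im
E
python3 - <<'E'
from h import *
save('top','top0'); save('scene','scene0')
for n in('top','scene'): print(viewer.get_calibration(n))
for t in ['swirl','half_slice','fudge_bar','fudge_square','ring_sweet','fudge_stub','nest_round','nest_half','nest_long','nest_square']:
    print(t,[(np.round(d['location']).tolist(),round(d['conf'],2),np.round(p2w('top',d['location'],.028 if t[:4]!='nest' else .008),3).tolist()) for d in boxes_of('top',t)])
print(env.get_obs())
E
```

```text
{'fov_y': 44.685084360368705, 'cx': 315.08009556854324, 'cy': 206.25125254757603, 'k1': -0.1216918672726765, 'position': array([0.37817878, 0.0358209 , 1.18194558]), 'orientation': array([  5.65671515,   0.6376707 , -91.3309765 ])}
{'fov_y': 54.14112966733951, 'cx': 312.3389235091593, 'cy': 195.86194746568455, 'k1': -0.08640204581884128, 'position': array([ 1.00193474, -0.40138933,  0.62030047]), 'orientation': array([50.03566679,  0.23094911, 48.04113924])}
swirl [([455.0, 179.0], 0.7, [[0.551, -0.293]])]
half_slice [([419.0, 141.0], 0.53, [[0.646, -0.21]])]
fudge_bar [([347.0, 172.0], 0.58, [[0.574, -0.033]])]
fudge_square [([441.0, 252.0], 0.77, [[0.376, -0.251]]), ([399.0, 223.0], 0.65, [[0.448, -0.153]]), ([403.0, 265.0], 0.53, [[0.348, -0.158]])]
ring_sweet [([346.0, 221.0], 0.77, [[0.455, -0.027]])]
fudge_stub [([400.0, 167.0], 0.45, [[0.583, -0.162]])]
nest_round [([250.0, 287.0], 0.88, [[0.304, 0.207]]), ([171.0, 182.0], 0.74, [[0.565, 0.402]]), ([272.0, 166.0], 0.72, [[0.596, 0.15]])]
nest_half [([286.0, 198.0], 0.63, [[0.517, 0.116]]), ([455.0, 178.0], 0.57, [[0.556, -0.298]])]
nest_long []
nest_square [([234.0, 174.0], 0.82, [[0.579, 0.244]])]
{'time_s': 0.6, 'qpos': array([66.81119101, 18.39116566, -4.01610313, 83.10617774,  1.29613655,
       78.54017651, -3.25986967]), 'joint_velocities': array([-0.02463816, -0.01204809,  0.06208628, -0.18362578,  0.1198664 ,
        0.01999708, -0.12595656]), 'effort': array([-3.63646959e-04, -4.90792572e+01, -4.02937979e-01, -3.12608707e+01,
       -6.36828505e-02,  3.38581949e-02,  7.16821955e-05]), 'tool_pos': array([ 0.26432681, -0.59386861,  0.22260719]), 'tool_rot': array([1.79992327e+02, 3.73887302e-03, 2.39979335e+01]), 'force': array([-0.65404881, -1.11831374,  0.70447516]), 'wrist_torque': array([-0.00601601, -0.017725  , -0.02496801]), 'grasp_force': 0.0, 'grip_width': 0.08712677359891288}
```

Run:
```python
import cv2
a=cv2.imread('pics/top0.png'); cv2.imwrite('pics/top0c.png',cv2.resize(a[100:320,140:480],None,fx=2.35,fy=2.35,interpolation=cv2.INTER_CUBIC))
```

```text
(no output)
```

View pics/top0c.png

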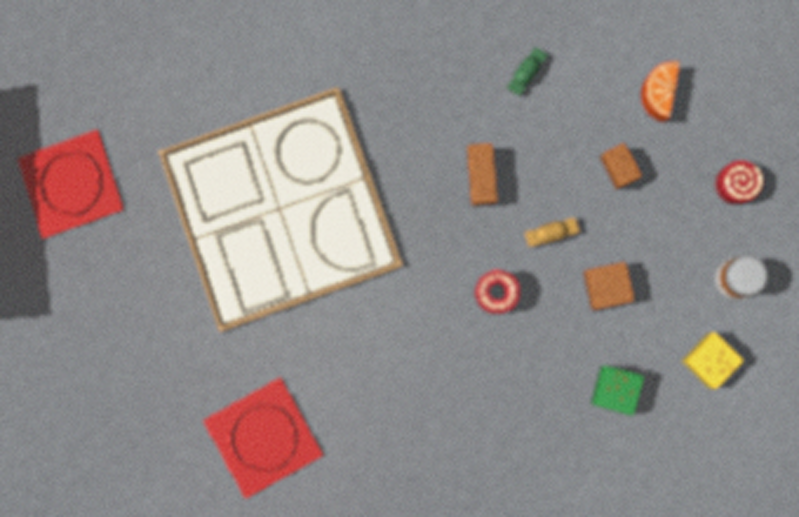

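View pics/scene0.png

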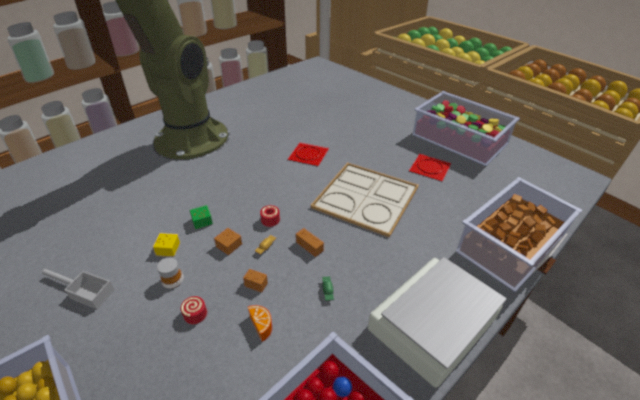

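The swirl could be confused with the ring. Pixels are in the full top picture.
- **Round sweets:** the solid swirl with a spiral is at (455,177). The ring at (352,224) has a hole, so I leave it.
- **Bars:** the long bar is at (346,174) and the stub at (404,171).
- **Blocks:** the brown square is at (399,222). The green block at (403,265) and yellow block at (443,253) are look-alikes.
- **Slice:** at (422,139).
- **Nests in the tray:** square (236,177), round (271,164), long (247,212) and half (286,198, flat side to the right). The red plates are look-alikes.

Next I fit accurate poses from the silhouettes.

```bash
cat > fit.py <<'E'
from h import *
from scipy.optimize import minimize
a=np.linspace(0,2*np.pi,48,endpoint=False); b=np.linspace(0,np.pi,25)
rect=lambda x,y:np.array([[x,y],[-x,y],[-x,-y],[x,-y]])/2
SH=dict(swirl=.022*np.c_[np.cos(a),np.sin(a)],half_slice=.03*np.c_[np.cos(b),np.sin(b)],fudge_bar=rect(.062,.026),fudge_square=rect(.042,.042),fudge_stub=rect(.04,.026),ring_sweet=.022*np.c_[np.cos(a),np.sin(a)])
K=6
def mask(im,uv,w=26):
    u,v=map(int,uv); hsv=cv2.cvtColor(im,cv2.COLOR_RGB2HSV)
    m=((hsv[...,1]>90)&(hsv[...,2]>70)).astype(np.uint8)
    m=cv2.morphologyEx(m,cv2.MORPH_CLOSE,np.ones((5,5)))
    n,l,st,c=cv2.connectedComponentsWithStats(m); 
    d=np.hypot(*(c-uv).T)+1e3*(st[:,4]<60); d[0]=1e9
    return l==d.argmin()
def render(n,name,p,z0,x0,y0,w):
    c,s=np.cos(p[2]),np.sin(p[2]); q=SH[name]@np.array([[c,s],[-s,c]])+p[:2]
    P=np.r_[np.c_[q,np.full(len(q),z0)],np.c_[q,np.full(len(q),z0+.028)]]
    uv=(w2p(n,P)-[x0,y0]+.5)*K
    im=np.zeros((w*K,w*K),np.uint8); cv2.fillConvexPoly(im,cv2.convexHull(np.round(uv).astype(np.int32)),1)
    return cv2.resize(im.astype(np.float32),(w,w),interpolation=cv2.INTER_AREA)
def fit(n,im,name,uv,z0=0.,yaws=np.radians([0,30,60,90,120,150])):
    m=mask(im,np.array(uv)); v,u=np.nonzero(m); w=70; x0,y0=int(u.mean())-35,int(v.mean())-35
    M=m[y0:y0+w,x0:x0+w].astype(np.float32); xy=p2w(n,[[u.mean(),v.mean()]],z0+.014)[0]
    f=lambda p:(lambda r:np.abs(r-M).sum()/M.sum())(render(n,name,p,z0,x0,y0,w))
    best=None
    for y in yaws:
        r=minimize(f,[*xy,y],method='Nelder-Mead',options=dict(initial_simplex=[[*xy,y],[xy[0]+.008,xy[1],y],[xy[0],xy[1]+.008,y],[*xy,y+.4]],xatol=1e-4,fatol=1e-4))
        if best is None or r.fun<best.fun: best=r
    return best.x,best.fun,M.sum()
E
python3 - <<'E'
from fit import *
im=cv2.imread('pics/top0.png')[:,:,::-1].copy()
S=dict(swirl=(455,177),half_slice=(422,139),fudge_bar=(346,174),fudge_square=(399,222),fudge_stub=(404,171),ring_sweet=(352,224))
for k,uv in S.items():
    y=np.radians(range(-180,180,45)) if k=='half_slice' else np.radians([0]) if k in('swirl','ring_sweet') else np.radians(range(0,180,30))
    p,e,n=fit('top',im,k,uv,0.,y); print(k,np.round(p[:2],4),round(np.degrees(p[2]),1),round(e,3),n)
hsv=cv2.cvtColor(im,cv2.COLOR_RGB2HSV); m=np.zeros((400,640),np.uint8); 
m[130:245,200:320]=((hsv[...,2]>170)&(hsv[...,1]<60))[130:245,200:320]
v,u=np.nonzero(m); P=p2w('top',np.c_[u,v],.006); (cx,cy),wh,ang=cv2.minAreaRect((P*1000).astype(np.float32)); print('tray',cx,cy,wh,ang)
for yaw in (ang,ang-90):
  t=np.radians(yaw)
  if abs(yaw)<45:
    X=np.array([np.cos(t),np.sin(t)]);Y=np.array([-X[1],X[0]]);c=np.array([cx,cy])/1000
    for i in(1,-1):
      for j in(1,-1):
        q=c+.047*(i*X+j*Y); print(np.round(q,4),np.round(w2p('top',[[*q,.008]])).tolist())
E
```

```text
swirl [ 0.5572 -0.2944] 0.5 0.149 276.0
half_slice [ 0.6543 -0.2296] -12.5 0.066 311.0
fudge_bar [ 0.5723 -0.0279] 3.0 0.097 297.0
fudge_square [ 0.4526 -0.1543] 10.7 0.08 325.0
fudge_stub [ 0.5766 -0.172 ] 25.2 0.105 208.0
ring_sweet [ 0.45   -0.0403] -2.7 0.073 288.0
tray 544.509765625 188.3163604736328 (194.75425720214844, 195.52793884277344) 18.34050750732422
[0.5743 0.2477] [[232.0, 176.0]]
[0.6039 0.1585] [[268.0, 163.0]]
[0.4851 0.2181] [[244.0, 212.0]]
[0.5147 0.1289] [[281.0, 199.0]]
```

Run:
```python
from fit import *
from scipy.ndimage import map_coordinates
im=cv2.imread('pics/top0.png'); g=cv2.GaussianBlur(cv2.cvtColor(im,cv2.COLOR_BGR2GRAY).astype(np.float32),(0,0),.8)
def seg(pts,n=40): 
    pts=np.array(pts); return np.concatenate([np.linspace(p,q,n) for p,q in zip(pts,np.roll(pts,-1,0))])
aa=np.linspace(0,2*np.pi,160)
bb=np.linspace(0,np.pi,80)
L=[seg(rect(.064,.064))+[.047,.047], .033*np.c_[np.cos(aa),np.sin(aa)]+[.047,-.047], seg(rect(.084,.048))+[-.047,.047],
 np.r_[np.c_[.041*np.cos(bb),-.026+.052*np.sin(bb)],seg([[-.041,-.026],[.041,-.026]])]+[-.047,-.047]]
def cost(p,parts=L[:3]):
    c,s=np.cos(p[2]),np.sin(p[2]); Q=np.concatenate(parts)@np.array([[c,s],[-s,c]])+p[:2]
    uv=w2p('top',np.c_[Q,np.full(len(Q),.010)]); return map_coordinates(g,uv.T[::-1],order=1).mean()
best=min(((cost((x,y,t)),x,y,t) for x in np.arange(.525,.566,.002) for y in np.arange(.165,.206,.002) for t in np.radians(np.arange(14,23,1))))
r=minimize(cost,best[1:],method='Nelder-Mead',options=dict(initial_simplex=[best[1:]]+[np.array(best[1:])+d for d in np.diag([.002,.002,.02])])); p=r.x
print(best,r.fun,p[:2],np.degrees(p[2]))
X=np.array([np.cos(p[2]),np.sin(p[2])]);Y=np.array([-X[1],X[0]])
o=im.copy()
for n,i,j in(('square',1,1),('round',1,-1),('long',-1,1),('half',-1,-1)):
    q=p[:2]+.047*(i*X+j*Y); print(n,np.round(q,4))
    cv2.circle(o,tuple(int(k) for k in np.round(w2p('top',[[*q,.006]])[0])),1,(0,0,255),-1)
A=np.concatenate(L); c,s=X; Q=A@np.array([[c,s],[-s,c]])+p[:2]
o=cv2.resize(o[130:250,195:325],None,fx=4,fy=4,interpolation=cv2.INTER_CUBIC)
for u in w2p('top',np.c_[Q,np.full(len(Q),.010)])[::3]: cv2.circle(o,(int((u[0]-195+.5)*4),int((u[1]-130+.5)*4)),1,(0,255,0),-1)
a=im.copy()
S=dict(swirl=(.5572,-.2944,0),half_slice=(.6543,-.2296,-12.5),fudge_bar=(.5723,-.0279,3),fudge_square=(.4526,-.1543,10.7))
a=cv2.resize(a[120:240,335:475],None,fx=4,fy=4,interpolation=cv2.INTER_CUBIC)
for k,(x,y,t) in S.items():
    t=np.radians(t); q=SH[k]@np.array([[np.cos(t),np.sin(t)],[-np.sin(t),np.cos(t)]])+[x,y]
    uv=(w2p('top',np.c_[q,np.full(len(q),.028)])-[335,120]+.5)*4
    cv2.polylines(a,[np.int32(uv)],True,(0,255,0),1)
h=max(a.shape[0],o.shape[0]); cv2.imwrite('pics/fit.png',cv2.resize(np.hstack([o[:480],a[:480]]),None,fx=.74,fy=.74))
```

```text
Traceback (most recent call last):
  File "h.py", line 17, in w2p
    c,f,M=cam(n); q=(np.atleast_2d(P)-c['position'])@M
          ~~~^^^
  File "h.py", line 6, in cam
    c=viewer.get_calibration(n); f=200/np.tan(np.radians(c['fov_y'])/2)
ValueError: time passes only in moves, steps and waits
```

```bash
sed -i 's/^def cam(n):/import functools\n@functools.lru_cache(None)\ndef cam(n):/' h.py
python3 - <<'E'
from fit import *
from scipy.ndimage import map_coordinates
im=cv2.imread('pics/top0.png'); g=cv2.GaussianBlur(cv2.cvtColor(im,cv2.COLOR_BGR2GRAY).astype(np.float32),(0,0),.8)
def seg(pts,n=40): 
    pts=np.array(pts); return np.concatenate([np.linspace(p,q,n) for p,q in zip(pts,np.roll(pts,-1,0))])
aa=np.linspace(0,2*np.pi,160)
bb=np.linspace(0,np.pi,80)
L=[seg(rect(.064,.064))+[.047,.047], .033*np.c_[np.cos(aa),np.sin(aa)]+[.047,-.047], seg(rect(.084,.048))+[-.047,.047],
 np.r_[np.c_[.041*np.cos(bb),-.026+.052*np.sin(bb)],seg([[-.041,-.026],[.041,-.026]])]+[-.047,-.047]]
def cost(p,parts=L[:3]):
    c,s=np.cos(p[2]),np.sin(p[2]); Q=np.concatenate(parts)@np.array([[c,s],[-s,c]])+p[:2]
    uv=w2p('top',np.c_[Q,np.full(len(Q),.010)]); return map_coordinates(g,uv.T[::-1],order=1).mean()
best=min(((cost((x,y,t)),x,y,t) for x in np.arange(.525,.566,.002) for y in np.arange(.165,.206,.002) for t in np.radians(np.arange(14,23,1))))
r=minimize(cost,best[1:],method='Nelder-Mead',options=dict(initial_simplex=[best[1:]]+[np.array(best[1:])+d for d in np.diag([.002,.002,.02])])); p=r.x
print(best,r.fun,p[:2],np.degrees(p[2]))
X=np.array([np.cos(p[2]),np.sin(p[2])]);Y=np.array([-X[1],X[0]])
o=im.copy()
for n,i,j in(('square',1,1),('round',1,-1),('long',-1,1),('half',-1,-1)):
    q=p[:2]+.047*(i*X+j*Y); print(n,np.round(q,4))
    cv2.circle(o,tuple(int(k) for k in np.round(w2p('top',[[*q,.006]])[0])),1,(0,0,255),-1)
A=np.concatenate(L); c,s=X; Q=A@np.array([[c,s],[-s,c]])+p[:2]
o=cv2.resize(o[130:250,195:325],None,fx=4,fy=4,interpolation=cv2.INTER_CUBIC)
for u in w2p('top',np.c_[Q,np.full(len(Q),.010)])[::3]: cv2.circle(o,(int((u[0]-195+.5)*4),int((u[1]-130+.5)*4)),1,(0,255,0),-1)
a=im.copy()
S=dict(swirl=(.5572,-.2944,0),half_slice=(.6543,-.2296,-12.5),fudge_bar=(.5723,-.0279,3),fudge_square=(.4526,-.1543,10.7))
a=cv2.resize(a[120:240,335:475],None,fx=4,fy=4,interpolation=cv2.INTER_CUBIC)
for k,(x,y,t) in S.items():
    t=np.radians(t); q=SH[k]@np.array([[np.cos(t),np.sin(t)],[-np.sin(t),np.cos(t)]])+[x,y]
    uv=(w2p('top',np.c_[q,np.full(len(q),.028)])-[335,120]+.5)*4
    cv2.polylines(a,[np.int32(uv)],True,(0,255,0),1)
h=max(a.shape[0],o.shape[0]); cv2.imwrite('pics/fit.png',cv2.resize(np.hstack([o[:480],a[:480]]),None,fx=.74,fy=.74))
E
```

```text
(np.float32(183.65189), np.float64(0.543), np.float64(0.18100000000000002), np.float64(0.33161255787892263)) 181.9688262939453 [0.54202494 0.18171257] 18.461716110897832
square [0.5717 0.2412]
round [0.6015 0.152 ]
long [0.4826 0.2114]
half [0.5123 0.1222]
```

View pics/fit.png

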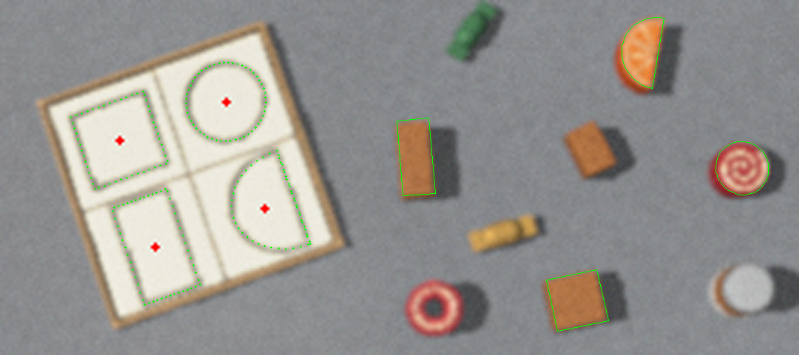

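The overlays agree with the picture. Green outlines sit on all four nests (tray yaw 18.46°) and on the four chosen sweets. The ring at crop (433,308) and the stub at (590,150) are clearly different from the swirl and bar. Now I plan the moves.

```bash
cat > plan.py <<'E'
from h import *
import sys
T=18.46
def slc(x,y,t): t=np.radians(t); return x-.015*np.sin(t),y+.015*np.cos(t)   # middle of the slice (15 mm off flat edge)
PK=dict(swirl=(.5572,-.2944,T),half_slice=(*slc(.6543,-.2296,-12.5),-12.5),fudge_bar=(.5723,-.0279,3.),fudge_square=(.4526,-.1543,10.7))
PL=dict(swirl=(.6015,.152,T),half_slice=(.5123,.1222,T),fudge_bar=(.4826,.2114,T),fudge_square=(.5717,.2412,T))
def tell(wps):
    o=env.get_obs(); p=np.array(o['tool_pos']); y=o['tool_rot'][2]
    print('now',np.round(p,4),np.round(o['tool_rot'],2),'t',o['time_s'],'w',round(o['grip_width'],4),'q',np.round(o['qpos'],0))
    for w in wps:
        w=np.array(w,float); dy=np.radians((w[3]-y+180)%360-180); d=w[:3]-p
        n=max(1,int(np.ceil(np.linalg.norm(d[:2])/.22))) 
        for i in range(n):
            e=d/n; t=np.radians(y); s=np.array([e[0]*np.cos(t)+e[1]*np.sin(t),e[0]*np.sin(t)-e[1]*np.cos(t),-e[2]])/.2
            k=dy if i==0 else 0
            print('  call',np.round(s,4),'turn',round(-k/1.5,4),'->',np.round(p+e,3))
            p=p+e; y=y+np.degrees(k)
if __name__=='__main__':
    n=sys.argv[1]; H=.12; a,b=PK[n],PL[n]
    tell([(*a[:2],H,a[2]),(*a[:2],.006,a[2]),(*a[:2],H,a[2]),(*b[:2],H,b[2]),(*b[:2],.013,b[2]),(*b[:2],H,b[2])])
E
python3 plan.py swirl
```

```text
now [ 0.2643 -0.5939  0.2226] [179.99   0.    24.  ] t 0.6 w 0.0871 q [67. 18. -4. 83.  1. 79. -3.]
  call [ 0.9734 -0.3862  0.2565] turn 0.0644 -> [ 0.411 -0.444  0.171]
  call [ 0.9316 -0.4783  0.2565] turn 0.0 -> [ 0.557 -0.294  0.12 ]
  call [0.   0.   0.57] turn -0.0 -> [ 0.557 -0.294  0.006]
  call [ 0.    0.   -0.57] turn -0.0 -> [ 0.557 -0.294  0.12 ]
  call [ 0.3056 -0.6823 -0.    ] turn -0.0 -> [ 0.572 -0.146  0.12 ]
  call [ 0.3056 -0.6823 -0.    ] turn 0.0 -> [0.587 0.003 0.12 ]
  call [ 0.3056 -0.6823 -0.    ] turn 0.0 -> [0.602 0.152 0.12 ]
  call [-0.     0.     0.535] turn -0.0 -> [0.602 0.152 0.013]
  call [ 0.     0.    -0.535] turn -0.0 -> [0.602 0.152 0.12 ]
```

>>> apply_moves([
  [0.973,-0.386,0.257,0,0,0.064,0.85],
  [0.973,-0.386,0.257,0,0,0.064,0.85],
  [0.973,-0.386,0.257,0,0,0.064,0.85],
  [0.973,-0.386,0.257,0,0,0.064,0.85],
  [0.973,-0.386,0.257,0,0,0.064,0.85],
  [0.973,-0.386,0.257,0,0,0.064,0.85],
], grip_force=25)

```text
time_s: 1.2
tool_pos: [0.4134, -0.4408, 0.1706]
tool_rot: [-179.9, -0.0, 18.9]
force: [1.4, -0.3, 1.0]
grip_width: 0.0741
grasp_force: 0.0
```

>>> apply_moves([
  [0.932,-0.478,0.257,0,0,0,0.85],
  [0.932,-0.478,0.257,0,0,0,0.85],
  [0.932,-0.478,0.257,0,0,0,0.85],
  [0.932,-0.478,0.257,0,0,0,0.85],
  [0.932,-0.478,0.257,0,0,0,0.85],
  [0.932,-0.478,0.257,0,0,0,0.85],
  [0.932,-0.478,0.257,0,0,0,0.85],
])

```text
time_s: 1.9
tool_pos: [0.5557, -0.2977, 0.1201]
tool_rot: [179.9, 0.1, 18.3]
force: [-0.0, -1.3, 0.1]
grip_width: 0.0738
grasp_force: 0.0
```

```bash
python3 plan.py swirl | head -3
```

```text
now [ 0.5557 -0.2977  0.1201] [1.7989e+02 9.0000e-02 1.8320e+01] t 1.9 w 0.0738 q [ 38.  21. -16.  93.   6.  67. -50.]
  call [ 0.0121 -0.0133  0.0004] turn -0.0016 -> [ 0.557 -0.294  0.12 ]
  call [0.   0.   0.57] turn -0.0 -> [ 0.557 -0.294  0.006]
```

>>> apply_moves([
  [0,0,0.2,0,0,0,0.85],
  [0,0,0.35,0,0,0,0.85],
  [0,0,0.47,0,0,0,0.85],
  [0,0,0.57,0,0,0,0.85],
  [0,0,0.57,0,0,0,0.85],
  [0,0,0.57,0,0,0,0.85],
])

```text
time_s: 2.5
tool_pos: [0.556, -0.2973, 0.0065]
tool_rot: [179.9, 0.0, 18.3]
force: [1.0, 0.4, -0.0]
grip_width: 0.0738
grasp_force: 0.0
```

```bash
python3 plan.py swirl | head -3; python3 -c "
from h import *
a=save('top','a1');b=save('scene','b1')
cv2.imwrite('pics/c1.png',np.hstack([cv2.resize(a[130:240,390:490],(440,484)),cv2.resize(b[220:360,120:240],(360,420))[:420].copy() if 0 else cv2.resize(b[220:341,120:210],(360,484))])[:,:,::-1])"
```

```text
now [ 0.556  -0.2973  0.0065] [1.7992e+02 4.0000e-02 1.8290e+01] t 2.5 w 0.0738 q [ 38.  27. -15.  98.   8.  56. -52.]
  call [ 0.0101 -0.012  -0.5674] turn -0.002 -> [ 0.557 -0.294  0.12 ]
  call [0.   0.   0.57] turn -0.0 -> [ 0.557 -0.294  0.006]
```

View pics/c1.png

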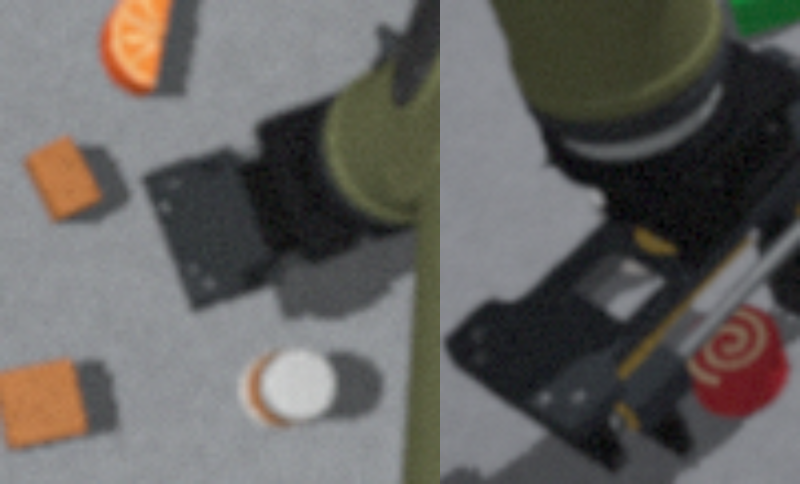

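The top crop shows the gripper over the swirl, clear of the jar at (290,385) and the stub at (62,178). In the scene crop the swirl is at (738,360), beside the near finger at (650,440). I'll project the fingertips into this picture to check it lies between the pads.

```bash
python3 -c "
from h import *
o=env.get_obs(); M=Rm(o['tool_rot']); p=o['tool_pos']
for d in(-.037,0,.037): print((w2p('scene',[p+M[:,1]*d+[0,0,.01]])[0]-[120,220]+.5)*4+[440,0])
print((w2p('scene',[[.5572,-.2944,.014]])[0]-[120,220]+.5)*4+[440,0])"
```

```text
[784.95965751 302.4118202 ]
[730.86143608 360.71649767]
[673.5423283  422.52901519]
[736.2684612  362.12097897]
```

The swirl's fitted point projects to (736,362), midway between the finger points (785,302) and (674,423). I'll close and lift.

>>> apply_moves([
  [0.01,0,0,0,0,0,0],
  [0.01,0,0,0,0,0,0],
  [0.01,0,0,0,0,0,0],
  [0.01,0,0,0,0,0,0],
  [0.01,0,0,0,0,0,0],
  [0.01,0,0,0,0,0,0],
  [0.01,0,-0.15,0,0,0,0],
  [0.01,0,-0.35,0,0,0,0],
  [0.01,0,-0.57,0,0,0,0],
  [0.01,0,-0.57,0,0,0,0],
])

```text
time_s: 3.6
tool_pos: [0.5633, -0.2955, 0.1271]
tool_rot: [179.5, -0.5, 18.5]
force: [1.1, -1.2, 0.8]
grip_width: 0.0435
grasp_force: 25.0
```

```bash
cat >> plan.py <<'E'
def place(n,H=.12):
    b=PL[n]; tell([(*b[:2],H,b[2]),(*b[:2],.013,b[2])])
def pick(n,H=.12):
    a=PK[n]; tell([(*a[:2],H,a[2]),(*a[:2],.006,a[2])])
E
python3 -c "
from plan import *
place('swirl')"
```

```text
now [ 0.5633 -0.2955  0.1271] [179.48  -0.49  18.5 ] t 3.6 w 0.0435 q [ 38.  20. -16.  92.   6.  67. -51.]
  call [ 0.2971 -0.6872  0.0118] turn 0.0005 -> [ 0.576 -0.146  0.125]
  call [ 0.2966 -0.6874  0.0118] turn 0.0 -> [0.589 0.003 0.122]
  call [ 0.2966 -0.6874  0.0118] turn 0.0 -> [0.602 0.152 0.12 ]
  call [0.    0.    0.535] turn -0.0 -> [0.602 0.152 0.013]
```

>>> apply_moves([
  [0.3,-0.685,0,0,0,0,0],
  [0.3,-0.685,0,0,0,0,0],
  [0.3,-0.685,0,0,0,0,0],
  [0.3,-0.685,0,0,0,0,0],
])

```text
time_s: 4.0
tool_pos: [0.5736, -0.1341, 0.1197]
tool_rot: [-179.7, -0.1, 19.2]
force: [0.0, 1.0, -0.7]
grip_width: 0.0434
grasp_force: 25.0
```

>>> apply_moves([
  [0.3,-0.685,0,0,0,0,0],
  [0.3,-0.685,0,0,0,0,0],
  [0.3,-0.685,0,0,0,0,0],
  [0.3,-0.685,0,0,0,0,0],
])

```text
time_s: 4.4
tool_pos: [0.5857, 0.0148, 0.1198]
tool_rot: [-179.7, -0.1, 19.2]
force: [-0.4, 0.5, 0.6]
grip_width: 0.0435
grasp_force: 25.0
```

>>> apply_moves([
  [0.3,-0.685,0,0,0,0,0],
  [0.3,-0.685,0,0,0,0,0],
  [0.3,-0.685,0,0,0,0,0],
  [0.3,-0.685,0,0,0,0,0],
  [0.3,-0.685,0,0,0,0,0],
  [0.3,-0.685,0,0,0,0,0],
  [0.3,-0.685,0,0,0,0,0],
  [0.3,-0.685,0,0,0,0,0],
])

```text
time_s: 5.2
tool_pos: [0.5996, 0.1511, 0.1196]
tool_rot: [180.0, 0.0, 18.3]
force: [0.1, 0.2, 0.6]
grip_width: 0.0436
grasp_force: 25.0
```

```bash
python3 -c "
from plan import *
place('swirl')"
```

```text
now [0.5996 0.1511 0.1196] [1.7996e+02 2.0000e-02 1.8340e+01] t 5.2 w 0.0436 q [  6.  21. -28.  94.  11.  68. -96.]
  call [ 0.0102 -0.0014 -0.0019] turn -0.0014 -> [0.602 0.152 0.12 ]
  call [0.    0.    0.535] turn -0.0 -> [0.602 0.152 0.013]
```

>>> apply_moves([
  [0.01,0,0.2,0,0,0,0],
  [0.01,0,0.35,0,0,0,0],
  [0.01,0,0.45,0,0,0,0],
  [0.01,0,0.5,0,0,0,0],
  [0.01,0,0.53,0,0,0,0],
  [0.01,0,0.53,0,0,0,0],
  [0.01,0,0.53,0,0,0,0.7],
  [0.01,0,0.53,0,0,0,0.7],
  [0.01,0,0.53,0,0,0,0.7],
  [0.01,0,0.53,0,0,0,0.7],
  [0.01,0,0.4,0,0,0,0.7],
  [0.01,0,0.2,0,0,0,0.7],
  [0.01,0,0,0,0,0,0.7],
  [0.01,0,0,0,0,0,0.7],
])

```text
time_s: 6.6
tool_pos: [0.6054, 0.1554, 0.1267]
tool_rot: [179.9, -0.7, 18.5]
force: [0.6, 1.1, 0.6]
grip_width: 0.061
grasp_force: 0.0
```

```bash
python3 -c "
from plan import *
pick('fudge_bar')"
```

```text
now [0.6054 0.1554 0.1267] [179.92  -0.67  18.51] t 6.6 w 0.061 q [  6.  21. -29.  94.  11.  68. -96.]
  call [-0.4476  0.8166  0.0334] turn 0.1804 -> [ 0.572 -0.028  0.12 ]
  call [ 0.   -0.    0.57] turn -0.0 -> [ 0.572 -0.028  0.006]
```

>>> apply_moves([
  [-0.426,0.806,0,0,0,0.18,0.6],
  [-0.426,0.806,0,0,0,0.18,0.6],
  [-0.426,0.806,0,0,0,0.18,0.6],
  [-0.426,0.806,0,0,0,0.18,0.6],
  [-0.426,0.806,0,0,0,0.18,0.6],
  [-0.426,0.806,0,0,0,0.18,0.6],
  [-0.426,0.806,0,0,0,0.18,0.6],
  [-0.426,0.806,0,0,0,0.18,0.6],
  [-0.426,0.806,0,0,0,0.18,0.6],
  [-0.426,0.806,0,0,0,0.18,0.6],
])

```text
time_s: 7.6
tool_pos: [0.5717, -0.0252, 0.1197]
tool_rot: [-180.0, 0.0, 3.1]
force: [0.7, -1.2, -0.4]
grip_width: 0.0521
grasp_force: 0.0
```

```bash
python3 -c "
from plan import *
pick('fudge_bar')"
```

```text
now [ 0.5717 -0.0252  0.1197] [-179.99    0.      3.12] t 7.6 w 0.0521 q [ 19.  15. -22. 101.   6.  65. -92.]
  call [ 0.0023  0.0137 -0.0016] turn 0.0014 -> [ 0.572 -0.028  0.12 ]
  call [0.   0.   0.57] turn -0.0 -> [ 0.572 -0.028  0.006]
```

>>> apply_moves([
  [0,0.014,0.2,0,0,0,0.6],
  [0,0.014,0.35,0,0,0,0.6],
  [0,0.014,0.47,0,0,0,0.6],
  [0,0.014,0.57,0,0,0,0.6],
  [0,0.014,0.57,0,0,0,0.6],
  [0,0.014,0.57,0,0,0,0.6],
  [0,0.014,0.57,0,0,0,0],
  [0,0.014,0.57,0,0,0,0],
  [0,0.014,0.57,0,0,0,0],
  [0,0.014,0.57,0,0,0,0],
  [0,0.014,0.57,0,0,0,0],
  [0,0.014,0.57,0,0,0,0],
  [0,0.014,0.4,0,0,0,0],
  [0,0.014,0.2,0,0,0,0],
  [0,0.014,0,0,0,0,0],
  [0,0.014,0,0,0,0,0],
  [0,0.014,0,0,0,0,0],
  [0,0.014,0,0,0,0,0],
])

```text
time_s: 9.4
tool_pos: [0.5705, -0.0291, 0.1182]
tool_rot: [-180.0, 0.2, 3.0]
force: [-0.6, -0.4, -0.7]
grip_width: 0.0258
grasp_force: 25.0
```

```bash
python3 -c "
from plan import *
place('fudge_bar')"
```

```text
now [ 0.5705 -0.0291  0.1182] [-1.80e+02  1.50e-01  3.02e+00] t 9.4 w 0.0258 q [ 20.  15. -22. 101.   6.  65. -91.]
  call [-0.1879 -0.612  -0.0044] turn -0.1797 -> [0.527 0.091 0.119]
  call [-0.0182 -0.64   -0.0044] turn 0.0 -> [0.483 0.211 0.12 ]
  call [0.    0.    0.535] turn -0.0 -> [0.483 0.211 0.013]
```

>>> apply_moves([
  [-0.188,-0.61,0,0,0,-0.18,0],
  [-0.188,-0.61,0,0,0,-0.18,0],
  [-0.188,-0.61,0,0,0,-0.18,0],
  [-0.188,-0.61,0,0,0,-0.18,0],
  [-0.188,-0.61,0,0,0,-0.18,0],
  [-0.188,-0.61,0,0,0,-0.18,0],
])

```text
time_s: 10.0
tool_pos: [0.5276, 0.0893, 0.1187]
tool_rot: [180.0, 0.1, 18.4]
force: [0.5, 0.4, -0.1]
grip_width: 0.0256
grasp_force: 25.0
```

>>> apply_moves([
  [-0.018,-0.64,0,0,0,0,0],
  [-0.018,-0.64,0,0,0,0,0],
  [-0.018,-0.64,0,0,0,0,0],
  [-0.018,-0.64,0,0,0,0,0],
  [-0.018,-0.64,0,0,0,0,0],
  [-0.018,-0.64,0,0,0,0,0],
  [-0.018,-0.64,0,0,0,0,0],
  [-0.018,-0.64,0,0,0,0,0],
])

```text
time_s: 10.8
tool_pos: [0.4843, 0.2097, 0.1196]
tool_rot: [180.0, 0.0, 18.3]
force: [-0.1, 0.5, -0.1]
grip_width: 0.026
grasp_force: 25.0
```

```bash
python3 -c "
from plan import *
place('fudge_bar')"
```

```text
now [0.4843 0.2097 0.1196] [1.7998e+02 2.0000e-02 1.8350e+01] t 10.8 w 0.026 q [   5.   11.  -34.  107.    6.   65. -103.]
  call [-0.0056 -0.0108 -0.0022] turn -0.0013 -> [0.483 0.211 0.12 ]
  call [0.    0.    0.535] turn -0.0 -> [0.483 0.211 0.013]
```

>>> apply_moves([
  [-0.006,-0.01,0.2,0,0,0,0],
  [-0.006,-0.01,0.35,0,0,0,0],
  [-0.006,-0.01,0.45,0,0,0,0],
  [-0.006,-0.01,0.5,0,0,0,0],
  [-0.006,-0.01,0.53,0,0,0,0],
  [-0.006,-0.01,0.53,0,0,0,0],
  [-0.006,-0.01,0.53,0,0,0,0.55],
  [-0.006,-0.01,0.53,0,0,0,0.55],
  [-0.006,-0.01,0.53,0,0,0,0.55],
  [-0.006,-0.01,0.53,0,0,0,0.55],
  [-0.006,-0.01,0.4,0,0,0,0.55],
  [-0.006,-0.01,0.2,0,0,0,0.55],
  [-0.006,-0.01,0,0,0,0,0.6],
  [-0.006,-0.01,0,0,0,0,0.7],
  [-0.006,-0.01,0,0,0,0,0.8],
  [-0.006,-0.01,0,0,0,0,0.8],
])

```text
time_s: 12.4
tool_pos: [0.4813, 0.2121, 0.1188]
tool_rot: [180.0, 0.1, 18.5]
force: [-0.1, -0.2, -0.9]
grip_width: 0.0667
grasp_force: 0.0
```

```bash
python3 -c "
from plan import *
pick('fudge_square')"
```

```text
now [0.4813 0.2121 0.1188] [1.7998e+02 1.0000e-01 1.8500e+01] t 12.4 w 0.0667 q [   5.   10.  -34.  107.    7.   65. -103.]
  call [-0.3585  0.8461 -0.0031] turn 0.0907 -> [0.467 0.029 0.119]
  call [-0.2405  0.8869 -0.0031] turn 0.0 -> [ 0.453 -0.154  0.12 ]
  call [-0.    0.    0.57] turn -0.0 -> [ 0.453 -0.154  0.006]
```

>>> apply_moves([
  [-0.36,0.85,0,0,0,0.09,0.8],
  [-0.36,0.85,0,0,0,0.09,0.8],
  [-0.36,0.85,0,0,0,0.09,0.8],
  [-0.36,0.85,0,0,0,0.09,0.8],
  [-0.36,0.85,0,0,0,0.09,0.8],
  [-0.36,0.85,0,0,0,0.09,0.8],
])

```text
time_s: 13.0
tool_pos: [0.4667, 0.0281, 0.1185]
tool_rot: [-179.9, 0.1, 10.6]
force: [0.4, 0.7, -0.6]
grip_width: 0.0697
grasp_force: 0.0
```

>>> apply_moves([
  [-0.24,0.885,0,0,0,0,0.8],
  [-0.24,0.885,0,0,0,0,0.8],
  [-0.24,0.885,0,0,0,0,0.8],
  [-0.24,0.885,0,0,0,0,0.8],
  [-0.24,0.885,0,0,0,0,0.8],
  [-0.24,0.885,0,0,0,0,0.8],
  [-0.24,0.885,0,0,0,0,0.8],
  [-0.24,0.885,0,0,0,0,0.8],
  [-0.24,0.885,0,0,0,0,0.8],
  [-0.24,0.885,0,0,0,0,0.8],
])

```text
time_s: 14.0
tool_pos: [0.4537, -0.1535, 0.1198]
tool_rot: [180.0, -0.0, 10.8]
force: [0.1, 0.6, 0.7]
grip_width: 0.0697
grasp_force: 0.0
```

```bash
python3 -c "
from plan import *
pick('fudge_square')"
```

```text
now [ 0.4537 -0.1535  0.1198] [179.99  -0.    10.84] t 14.0 w 0.0697 q [ 30.   3. -15. 114.   1.  64. -64.]
  call [-0.0062  0.003  -0.0012] turn 0.0017 -> [ 0.453 -0.154  0.12 ]
  call [0.   0.   0.57] turn -0.0 -> [ 0.453 -0.154  0.006]
```

>>> apply_moves([
  [-0.006,0,0.2,0,0,0,0.8],
  [-0.006,0,0.35,0,0,0,0.8],
  [-0.006,0,0.47,0,0,0,0.8],
  [-0.006,0,0.57,0,0,0,0.8],
  [-0.006,0,0.57,0,0,0,0.8],
  [-0.006,0,0.57,0,0,0,0.8],
  [-0.006,0,0.57,0,0,0,0],
  [-0.006,0,0.57,0,0,0,0],
  [-0.006,0,0.57,0,0,0,0],
  [-0.006,0,0.57,0,0,0,0],
  [-0.006,0,0.57,0,0,0,0],
  [-0.006,0,0.57,0,0,0,0],
  [-0.006,0,0.4,0,0,0,0],
  [-0.006,0,0.2,0,0,0,0],
  [-0.006,0,0,0,0,0,0],
  [-0.006,0,0,0,0,0,0],
  [-0.006,0,0,0,0,0,0],
  [-0.006,0,0,0,0,0,0],
])

```text
time_s: 15.8
tool_pos: [0.4511, -0.1541, 0.1183]
tool_rot: [-179.9, 0.1, 10.8]
force: [0.1, 0.1, -0.5]
grip_width: 0.0415
grasp_force: 25.0
```

```bash
python3 -c "
from plan import *
place('fudge_square')"
```

```text
now [ 0.4511 -0.1541  0.1183] [-1.7993e+02  1.4000e-01  1.0760e+01] t 15.8 w 0.0415 q [ 30.   3. -15. 114.   1.  64. -64.]
  call [ 0.4807 -0.9147 -0.0044] turn -0.0896 -> [0.511 0.044 0.119]
  call [ 0.5989 -0.8421 -0.0044] turn 0.0 -> [0.572 0.241 0.12 ]
  call [-0.     0.     0.535] turn -0.0 -> [0.572 0.241 0.013]
```

>>> apply_moves([
  [0.48,-0.915,0,0,0,-0.09,0],
  [0.48,-0.915,0,0,0,-0.09,0],
  [0.48,-0.915,0,0,0,-0.09,0],
  [0.48,-0.915,0,0,0,-0.09,0],
  [0.48,-0.915,0,0,0,-0.09,0],
  [0.48,-0.915,0,0,0,-0.09,0],
  [0.48,-0.915,0,0,0,-0.09,0],
])

```text
time_s: 16.5
tool_pos: [0.5113, 0.0417, 0.1183]
tool_rot: [-180.0, 0.2, 18.4]
force: [-0.0, 0.1, 0.1]
grip_width: 0.0415
grasp_force: 25.0
```

>>> apply_moves([
  [0.6,-0.84,0,0,0,0,0],
  [0.6,-0.84,0,0,0,0,0],
  [0.6,-0.84,0,0,0,0,0],
  [0.6,-0.84,0,0,0,0,0],
  [0.6,-0.84,0,0,0,0,0],
  [0.6,-0.84,0,0,0,0,0],
  [0.6,-0.84,0,0,0,0,0],
  [0.6,-0.84,0,0,0,0,0],
  [0.6,-0.84,0,0,0,0,0],
  [0.6,-0.84,0,0,0,0,0],
])

```text
time_s: 17.5
tool_pos: [0.5732, 0.2391, 0.1199]
tool_rot: [180.0, -0.0, 18.4]
force: [-0.7, 0.4, -0.5]
grip_width: 0.0418
grasp_force: 25.0
```

```bash
python3 -c "
from plan import *
place('fudge_square')"
```

```text
now [0.5732 0.2391 0.1199] [ 1.7995e+02 -1.0000e-02  1.8390e+01] t 17.5 w 0.0418 q [  -0.   22.  -31.   94.   12.   68. -105.]
  call [-0.004  -0.0122 -0.0005] turn -0.0009 -> [0.572 0.241 0.12 ]
  call [0.    0.    0.535] turn -0.0 -> [0.572 0.241 0.013]
```

>>> apply_moves([
  [-0.004,-0.012,0.2,0,0,0,0],
  [-0.004,-0.012,0.35,0,0,0,0],
  [-0.004,-0.012,0.45,0,0,0,0],
  [-0.004,-0.012,0.5,0,0,0,0],
  [-0.004,-0.012,0.535,0,0,0,0],
  [-0.004,-0.012,0.535,0,0,0,0],
  [-0.004,-0.012,0.535,0,0,0,0.65],
  [-0.004,-0.012,0.535,0,0,0,0.65],
  [-0.004,-0.012,0.535,0,0,0,0.65],
  [-0.004,-0.012,0.535,0,0,0,0.65],
  [-0.004,-0.012,0.4,0,0,0,0.65],
  [-0.004,-0.012,0.2,0,0,0,0.65],
  [-0.004,-0.012,0,0,0,0,0.65],
  [-0.004,-0.012,0,0,0,0,0.65],
  [-0.004,-0.012,0,0,0,0,0.65],
  [-0.004,-0.012,0,0,0,0,0.65],
])

```text
time_s: 19.1
tool_pos: [0.5707, 0.2421, 0.1185]
tool_rot: [180.0, 0.1, 18.5]
force: [0.3, 0.0, 0.1]
grip_width: 0.0567
grasp_force: 0.0
```

```bash
python3 -c "
from plan import *
pick('half_slice')"
```

```text
now [0.5707 0.2421 0.1185] [1.7998e+02 1.1000e-01 1.8490e+01] t 19.1 w 0.0567 q [  -0.   22.  -31.   94.   12.   68. -106.]
  call [-0.1043  0.7683 -0.0025] turn 0.3606 -> [0.6   0.09  0.119]
  call [ 0.3062  0.7124 -0.0025] turn 0.0 -> [ 0.629 -0.063  0.12 ]
  call [ 0.3062  0.7124 -0.0025] turn 0.0 -> [ 0.658 -0.215  0.12 ]
  call [ 0.   -0.    0.57] turn -0.0 -> [ 0.658 -0.215  0.006]
```

>>> apply_moves([
  [-0.1,0.77,0,0,0,0.36,0.65],
  [-0.1,0.77,0,0,0,0.36,0.65],
  [-0.1,0.77,0,0,0,0.36,0.65],
  [-0.1,0.77,0,0,0,0.36,0.65],
  [-0.1,0.77,0,0,0,0.36,0.65],
  [-0.1,0.77,0,0,0,0.36,0.65],
  [-0.1,0.77,0,0,0,0.36,0.65],
])

```text
time_s: 19.8
tool_pos: [0.6005, 0.0928, 0.119]
tool_rot: [-180.0, 0.1, -12.2]
force: [-0.2, 0.2, 0.0]
grip_width: 0.0565
grasp_force: 0.0
```

>>> apply_moves([
  [0.3,0.71,0,0,0,0,0.65],
  [0.3,0.71,0,0,0,0,0.65],
  [0.3,0.71,0,0,0,0,0.65],
  [0.3,0.71,0,0,0,0,0.65],
  [0.3,0.71,0,0,0,0,0.65],
])

```text
time_s: 20.3
tool_pos: [0.6293, -0.0621, 0.1193]
tool_rot: [-180.0, 0.0, -12.5]
force: [-0.3, 1.3, 0.2]
grip_width: 0.0566
grasp_force: 0.0
```

>>> apply_moves([
  [0.3,0.71,0,0,0,0,0.65],
  [0.3,0.71,0,0,0,0,0.65],
  [0.3,0.71,0,0,0,0,0.65],
  [0.3,0.71,0,0,0,0,0.65],
  [0.3,0.71,0,0,0,0,0.65],
  [0.3,0.71,0,0,0,0,0.65],
  [0.3,0.71,0,0,0,0,0.65],
  [0.3,0.71,0,0,0,0,0.65],
  [0.3,0.71,0,0,0,0,0.65],
])

```text
time_s: 21.2
tool_pos: [0.6576, -0.2114, 0.12]
tool_rot: [-180.0, -0.0, -12.3]
force: [0.2, -0.5, 0.4]
grip_width: 0.0569
grasp_force: 0.0
```

```bash
python3 -c "
from plan import *
pick('half_slice')"
```

```text
now [ 0.6576 -0.2114  0.12  ] [-1.7999e+02 -1.0000e-02 -1.2330e+01] t 21.2 w 0.0569 q [ 26.  27. -15.  83.   7.  70. -91.]
  call [0.0037 0.0173 0.0001] turn 0.002 -> [ 0.658 -0.215  0.12 ]
  call [ 0.   -0.    0.57] turn -0.0 -> [ 0.658 -0.215  0.006]
```

>>> apply_moves([
  [0.004,0.017,0.2,0,0,0,0.65],
  [0.004,0.017,0.35,0,0,0,0.65],
  [0.004,0.017,0.47,0,0,0,0.65],
  [0.004,0.017,0.57,0,0,0,0.65],
  [0.004,0.017,0.57,0,0,0,0.65],
  [0.004,0.017,0.57,0,0,0,0.65],
  [0.004,0.017,0.57,0,0,0,0],
  [0.004,0.017,0.57,0,0,0,0],
  [0.004,0.017,0.57,0,0,0,0],
  [0.004,0.017,0.57,0,0,0,0],
  [0.004,0.017,0.57,0,0,0,0],
  [0.004,0.017,0.57,0,0,0,0],
  [0.004,0.017,0.4,0,0,0,0],
  [0.004,0.017,0.2,0,0,0,0],
  [0.004,0.017,0,0,0,0,0],
  [0.004,0.017,0,0,0,0,0],
  [0.004,0.017,0,0,0,0,0],
  [0.004,0.017,0,0,0,0,0],
])

```text
time_s: 23.0
tool_pos: [0.6562, -0.2162, 0.118]
tool_rot: [-180.0, 0.2, -12.4]
force: [0.2, 0.8, -0.8]
grip_width: 0.03
grasp_force: 25.0
```

```bash
python3 -c "
from plan import *
place('half_slice')"
```

```text
now [ 0.6562 -0.2162  0.118 ] [-1.800e+02  1.700e-01 -1.245e+01] t 23.0 w 0.03 q [ 27.  28. -15.  83.   7.  70. -91.]
  call [-0.5337 -0.7486 -0.005 ] turn -0.3596 -> [ 0.584 -0.047  0.119]
  call [-0.0733 -0.9164 -0.005 ] turn 0.0 -> [0.512 0.122 0.12 ]
  call [0.    0.    0.535] turn -0.0 -> [0.512 0.122 0.013]
```

>>> apply_moves([
  [-0.534,-0.75,0,0,0,-0.36,0],
  [-0.534,-0.75,0,0,0,-0.36,0],
  [-0.534,-0.75,0,0,0,-0.36,0],
  [-0.534,-0.75,0,0,0,-0.36,0],
  [-0.534,-0.75,0,0,0,-0.36,0],
  [-0.534,-0.75,0,0,0,-0.36,0],
  [-0.534,-0.75,0,0,0,-0.36,0],
])

```text
time_s: 23.7
tool_pos: [0.585, -0.0487, 0.1186]
tool_rot: [180.0, 0.1, 18.4]
force: [0.9, 0.4, -0.6]
grip_width: 0.0295
grasp_force: 25.0
```

>>> apply_moves([
  [-0.073,-0.916,0,0,0,0,0],
  [-0.073,-0.916,0,0,0,0,0],
  [-0.073,-0.916,0,0,0,0,0],
  [-0.073,-0.916,0,0,0,0,0],
  [-0.073,-0.916,0,0,0,0,0],
  [-0.073,-0.916,0,0,0,0,0],
  [-0.073,-0.916,0,0,0,0,0],
  [-0.073,-0.916,0,0,0,0,0],
  [-0.073,-0.916,0,0,0,0,0],
  [-0.073,-0.916,0,0,0,0,0],
])

```text
time_s: 24.7
tool_pos: [0.5137, 0.1213, 0.1196]
tool_rot: [180.0, 0.0, 18.4]
force: [0.2, 1.2, -0.0]
grip_width: 0.0299
grasp_force: 25.0
```

```bash
python3 -c "
from plan import *
place('half_slice')"
```

```text
now [0.5137 0.1213 0.1196] [1.800e+02 1.000e-02 1.841e+01] t 24.7 w 0.0299 q [ 13.  10. -31. 107.   6.  65. -92.]
  call [-0.0054 -0.0064 -0.0021] turn -0.0006 -> [0.512 0.122 0.12 ]
  call [0.    0.    0.535] turn -0.0 -> [0.512 0.122 0.013]
```

>>> apply_moves([
  [-0.006,-0.006,0.2,0,0,0,0],
  [-0.006,-0.006,0.35,0,0,0,0],
  [-0.006,-0.006,0.45,0,0,0,0],
  [-0.006,-0.006,0.5,0,0,0,0],
  [-0.006,-0.006,0.53,0,0,0,0],
  [-0.006,-0.006,0.53,0,0,0,0],
  [-0.006,-0.006,0.53,0,0,0,0.55],
  [-0.006,-0.006,0.53,0,0,0,0.55],
  [-0.006,-0.006,0.53,0,0,0,0.55],
  [-0.006,-0.006,0.53,0,0,0,0.55],
  [-0.006,-0.006,0.4,0,0,0,0.55],
  [-0.006,-0.006,0.2,0,0,0,0.55],
  [-0.006,-0.006,0,0,0,0,0.55],
  [-0.006,-0.006,-0.3,0,0,0,0.55],
  [0,0.5,-0.4,0,0,0,0.55],
  [0,1,-0.4,0,0,0,0.55],
  [0,1,-0.4,0,0,0,0.55],
  [0,1,-0.4,0,0,0,0.55],
  [0,1,-0.4,0,0,0,0.55],
])

```text
time_s: 26.6
tool_pos: [0.578, -0.0769, 0.2002]
tool_rot: [179.7, -0.0, 17.8]
force: [-0.4, -0.6, -0.2]
grip_width: 0.0478
grasp_force: 0.0
```

>>> apply_moves([
  [0,1,0,0,0,0,0.55],
  [0,1,0,0,0,0,0.55],
  [0,1,0,0,0,0,0.55],
  [0,1,0,0,0,0,0.55],
  [0,1,0,0,0,0,0.55],
  [0,1,0,0,0,0,0.55],
  [0,1,0,0,0,0,0.55],
])

```text
time_s: 27.3
tool_pos: [0.6406, -0.255, 0.1997]
tool_rot: [-179.9, -0.0, 18.6]
force: [0.0, 0.0, 0.6]
grip_width: 0.0478
grasp_force: 0.0
```

Run:
```python
from fit import *
from plan import PL,T
im=save('top','end'); save('scene','end_s')
c,s=np.cos(np.radians(T)),np.sin(np.radians(T))
for k,b in PL.items():
    uv=w2p('top',[[b[0],b[1],.02]])[0]; ang=np.radians([T-20,T,T+20])
    p,e,n=fit('top',im,k,uv,.006,ang); d=p[:2]-b[:2]
    print(k,'in plate mm',np.round(1000*np.array([d@[c,s],d@[-s,c]]),1),'yaw err',round(np.degrees(p[2])-T,1),'res',round(e,3),n)
cv2.imwrite('pics/endc.png',np.vstack([cv2.resize(im[110:300,180:480],(720,456))[...,::-1]]))
```

```text
swirl in plate mm [-0.2  2.5] yaw err 22.6 res 0.252 240.0
half_slice in plate mm [ -0.4 -15.6] yaw err -0.2 res 0.1 249.0
fudge_bar in plate mm [-0.2  1.1] yaw err 3.3 res 0.247 263.0
fudge_square in plate mm [1.9 1.2] yaw err 6.2 res 0.213 295.0
```

View pics/endc.png

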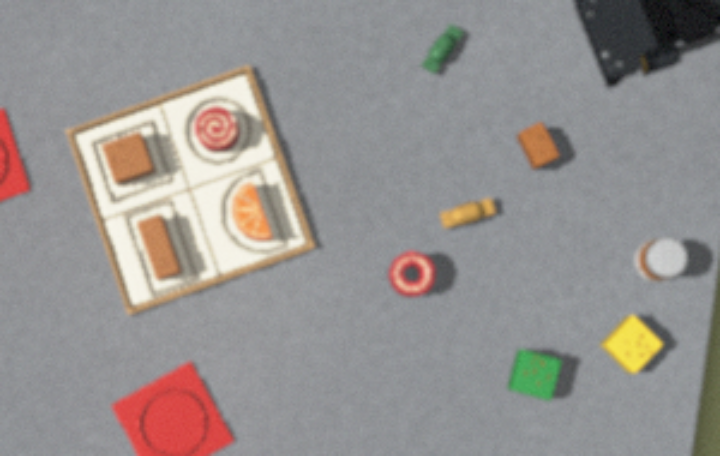

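View pics/end_s.png

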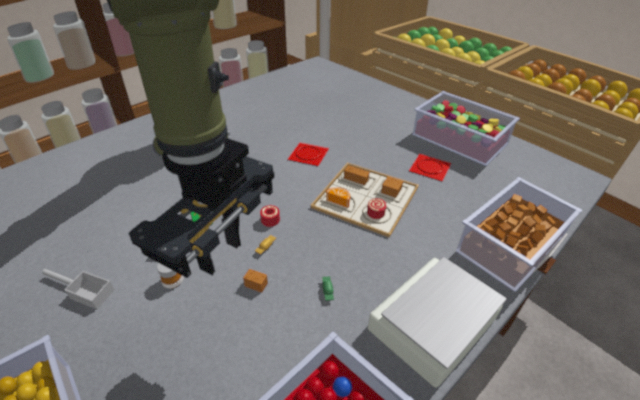

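The pictures show all four sweets flat and centred in their own outlines: square (127,158), swirl (216,127), bar (160,248) and slice (252,210), with the slice's flat edge along the outline's. Measured offsets are under 3 mm. The ring (411,274) and stub (540,146) have not moved, and the arm is clear of everything.

```bash
python3 -c "
from cell import env
print(env.sign_off())"
```

```text
the job is handed in; nothing more can be done
None
```

The gift tray is made up and handed in: swirl, slice, bar and block lie flat and within 3 mm of centre in their own outlines, and the ring and short piece were left where they lay; the sign-off returned no verdict.

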